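# Turn the condiment turntable to bring the jam jar to the opening

### The arm

A 7-joint arm with a two-finger parallel gripper is mounted at the origin on a cart in front of the work surface, level with it; the furniture and walls round the work are solid. World frame = base frame: x ahead of the robot, y to its left, z up, the work surface at z = 0. Lengths are in m, angles in degrees, forces in N, time in s.
With the tool pointing down it reaches from about 0.4 to 0.75 m from the base axis. Payload 19.5 kg.
Tool frame: the origin (TCP) lies midway between the tips of the shut fingers; the grasp point (between the pads) lies 19 mm behind it; z points along the fingers, y is the line along which they close (so a half turn about z gives the same grasp; the last joint's range is limited). The gripper opens to 85 mm and grips with 20 to 120 N. Pads are 22 mm wide; open, the fingers measure 114 mm over their backs; the gripper's body (76 mm by 85 mm) begins 54 mm behind the grasp point. The pads swing forward as they close: fully open they stand 13 mm farther back than shut.
Start: joints at [-78.936, 40.479, -1.581, 85.061, 1.261, 54.483, -4.326], TCP at [0.134, 0.559, 0.231] pointing down, gripper open.
Joint ranges: [-155.06, 155.06], [-18.47, 123.98], [-90, 86.84], [0, 140.48], [-83.41, 263.41], [0, 116], [-161.91, 161.91]. Speed limits (degrees/s): [108.29, 108.29, 147.25, 147.25, 172.46, 172.46, 172.46].

### API

Orientations are given as [roll, pitch, yaw] about the fixed x, y, z axes, in that order (R = Rz(yaw) Ry(pitch) Rx(roll)).
In Python, from plant import arm gives the robot as it stands. The module is installed in compiled form; this text tells all that it offers.
- The arm moves only by the tool drive_tool, never from a script. Its argument "moves" is text: rows parted by semicolons, each of 7 numbers parted by spaces: the closure in counts, from 0 (fully open) to 255 (shut), then the shift along the tool's x, y, z in mm, then the turn, a rotation vector about the tool's x, y, z in rad. A call has 1 to 10 rows; each row shifts and turns the commanded pose from where the row before left it, along the tool's axes as they then stand; what a row does not reach is not made up. A row lasts 1/12 s, in which the tool goes at most 41.7 mm and 7.16 degrees, less where a joint would pass 70% of its speed; a pose out of reach is approached as far as the arm can. A call with a gripper value outside its range is refused whole. The fingers move at their own pace and stop on an object; "grip_force" is the grip in N (left out, the last holds). Time passes only in rows, so rows that do not move let the fingers close. It gives the time, the measured TCP pose, the force, the opening and the grip force at its end, in the units of the state.
- arm.state(): the state, without advancing time (a new reading comes with each control period).
- arm.snapshot(name): name is "scene" or "top"; returns the picture (384x512x3 uint8, red, green, blue); there is no depth.
- arm.get_calibration(name): a dict with "fx", "fy", "cx", "cy" (pixels), "k1" (the pictures are not rectified: a ray, as slopes to the right and down, at radius r is drawn at 1 + k1 r^2 times it, then the intrinsics apply), "rvec" (rotation vector, rad) and "tvec" (3), from world to camera coordinates, as OpenCV has them. Camera axes: x right, y down, z forward; pixel columns grow to the right and rows downward; lengths in m; the calibration is good to about 2 mm. A picture is of the moment at which its call begins. get_calibration takes no time and is no camera call.
- arm.close_job(): hands the job in; it is judged then, once.
Trained networks look in the newest picture that a camera, given by its name, has taken for a name from the list of things; names that differ only in an ending like _2 or _b are one class to them, and where a whole thing is asked for, a point or a joint stands for the part that bears it (a point fixed in the world has none). Each returns a list of dicts, best first, with "score" (0 to 1); they miss things now and then, are a little off and sometimes report something else, mostly with a low value. They report only what shows in the picture. A call takes as long as a camera call. They do not tell look-alikes from the thing itself.
- arm.spot_in(camera, label): "location" ([x, y, z] in m, in world coordinates, good to about 4 mm: the middle of the surface that is visible of it).
- arm.silhouettes(camera, label): "pixels" (384x512 bool, what is visible of it).
- arm.landmark_of(camera, label): "location" ([x, y, z] in m, in world coordinates, good to about 4 mm: a listed point, or the origin of a listed thing).
The state is a dict: "t": time; "q": joint angles; "qd": joint speeds; "tau": joint torques, N m; "tcp_pos": TCP position; "tool_rot": TCP orientation; "wrist_force": force on the tool from outside, world axes, zero at the start; "torque": the same for the moment, N m; "gripper_width": finger opening in m; "gripper_force": force on a finger pad.
Only numpy, scipy, OpenCV 4.12 (cv2) and the standard library are available. Lean on these libraries where they do the work, as an engineer would, in place of code of your own. Each camera call takes 0.05 s, during which the arm holds its last target. There are 200 camera calls.

### The job

Bring the jam jar round to the middle of the opening in the turntable's rail by pushing against one of the steel spokes on top of the turntable, and leave it standing there. Turn it gently so that everything on it rides along upright, and do not touch or lift any of the things standing on it, nor disturb the things on the worktop around it.

Things in the scene. Friction and masses are not known exactly. Their poses are not given: they have to be found in the camera images.
- stand: Fixed round wooden foot plate (312 dia, 8 thick) that carries a thin steel gallery rail all round the turntable: wire 7 thick, centre line 62 above the worktop, radius 152. The rail has one opening, about 170 wide, centred on the stand's own -x direction. Origin: on the worktop, on the turntable's axis; z up.
- serving_spot (a point): Point behind the middle of the rail's opening, 85 from the turntable's axis and 63 above the worktop: where the middle of the jam jar belongs. Fixed to the stand.
- turntable (a joint): Angle of the turntable about its upright axis, rad, 0 at the start, positive anticlockwise seen from above. It turns either way, up to a full turn (-6.28 to 6.28), with a drag of about 0.15 to 0.25 N m (2 to 3 N of push 80 mm from the axis), and stays where it is left.
- spindle_top (a point): Top of the steel spindle's hub (34 dia), on the turntable's axis, 174 above the worktop. The spindle below it is 14 thick. The wooden disc is 282 dia, its top 20 above the worktop, with a lip to 26 at its edge; a jam jar, a kitchen timer, a flat tin and a tumbler stand loose on the disc on a circle of about 85 radius, a quarter turn apart, and ride round with it.
- spoke1_end (a point): Wooden ball (18 dia) at the end of spoke 1, turning with the turntable; centre 112 from the axis, 160 above the worktop. The spokes are level round steel bars 12 thick from the hub to the balls, axis 160 high, a quarter turn apart, each above a gap between two of the things standing on the disc; the spokes' undersides are 154 high, 43 above the tallest thing on the disc.
- spoke2_end (a point): Wooden ball (18 dia) at the end of spoke 2, turning with the turntable; centre 112 from the axis, 160 above the worktop. The spokes are level round steel bars 12 thick from the hub to the balls, axis 160 high, a quarter turn apart, each above a gap between two of the things standing on the disc; the spokes' undersides are 154 high, 43 above the tallest thing on the disc.
- spoke3_end (a point): Wooden ball (18 dia) at the end of spoke 3, turning with the turntable; centre 112 from the axis, 160 above the worktop. The spokes are level round steel bars 12 thick from the hub to the balls, axis 160 high, a quarter turn apart, each above a gap between two of the things standing on the disc; the spokes' undersides are 154 high, 43 above the tallest thing on the disc.
- spoke4_end (a point): Wooden ball (18 dia) at the end of spoke 4, turning with the turntable; centre 112 from the axis, 160 above the worktop. The spokes are level round steel bars 12 thick from the hub to the balls, axis 160 high, a quarter turn apart, each above a gap between two of the things standing on the disc; the spokes' undersides are 154 high, 43 above the tallest thing on the disc.
- jam_jar_centre (a point): Jam jar: squat glass jar with a grey screw lid, 62 dia x 86 high, the only squat lidded jar on the turntable, standing loose on the turntable. The point is its centre, half-way up; z along its axis. Which quarter of the turntable it stands in changes.
- kitchen_timer_centre (a point): Wind-up kitchen timer: a low dome, 70 dia x 58 high, standing loose on the turntable. The point is its centre, half-way up; z along its axis. Which quarter of the turntable it stands in changes.
- tuna_tin_centre (a point): Flat tin, 86 dia x 40 high, standing loose on the turntable. The point is its centre, half-way up; z along its axis. Which quarter of the turntable it stands in changes.
- tumbler_centre (a point): Empty clear glass tumbler, 80 dia x 91 high, standing loose on the turntable. The point is its centre, half-way up; z along its axis. Which quarter of the turntable it stands in changes.
- mug: White mug, 92 dia, 95 high, with a handle, loose on the worktop beside the work; to be left alone. Origin: centre of its underside.
- bowl: Small glazed bowl, 138 dia x 95 high, loose on the worktop beside the work; to be left alone. Origin: centre of its underside.
- tea_light: Tea light in a metal cup, 38 dia x 15 high, loose on the worktop beside the work; to be left alone. Origin: centre of its underside.
Not all that is in view belongs to the job. Leave any purple or turquoise look-alike of the part that bears jam_jar_centre alone.

How it is judged:
By the outcome, as a careful person would: the job done as asked, in the order asked, and still so for the second after the job is handed in, with the robot touching nothing.
It also fails if it takes over 51 s, if anything falls off the work surface, if the arm or the gripper's body presses on something with over 40 N, if the wrist force passes 120 N, or if a joint passes its speed limit or range.

## Working session

There is one attempt and no reset: what is moved stays moved. The work goes in short steps, Python scripts to look and compute and a tool call to move; the robot and the scene stay as the last step left them, time stands still between calls to the robot, and variables do not carry over. Pictures are saved under pics/ and viewed, at most 10 in all, crops included, and the job is handed in when it is done.

Besides the shell and the picture viewer there is one more tool, called after "Call:" as name(argument=value, ...) on one line, values as JSON. drive_tool: Moves the arm, as the interface text tells. Its arguments: {"type":"object","properties":{"moves":{"type":"string"},"grip_force":{"type":"number"}},"required":["moves"]}

```bash
mkdir -p pics; cat > look.py <<'E'
from plant import arm
import numpy as np, cv2, sys
def look(tag,labels,cams=("scene","top"),save=True):
    for c in cams:
        im=arm.snapshot(c)
        if save: cv2.imwrite(f"pics/{tag}_{c}.png",im[:,:,::-1])
        for l in labels:
            r=arm.landmark_of(c,l)
            print(c,l,[(np.round(d["location"],3).tolist(),round(d["score"],2)) for d in r[:3]])
E
python3 - <<'E'
from look import *
look("a",["stand","serving_spot","spindle_top","spoke1_end","spoke2_end","spoke3_end","spoke4_end","jam_jar_centre","kitchen_timer_centre","tuna_tin_centre","tumbler_centre","mug","bowl","tea_light"])
s=arm.state();print(s["t"],s["tcp_pos"],s["tool_rot"],s["wrist_force"])
a=cv2.imread("pics/a_scene.png");b=cv2.imread("pics/a_top.png")
E
```

```text
scene stand []
scene serving_spot [([0.456, 0.285, -0.004], 0.19)]
scene spindle_top [([0.585, -0.158, 0.171], 0.95), ([0.621, -0.265, 0.161], 0.2)]
scene spoke1_end [([0.549, -0.053, 0.161], 0.65)]
scene spoke2_end [([0.479, -0.198, 0.162], 0.6)]
scene spoke3_end [([0.623, -0.266, 0.165], 0.88)]
scene spoke4_end [([0.69, -0.124, 0.16], 0.94)]
scene jam_jar_centre [([0.53, 0.101, 0.043], 0.71), ([0.621, -0.084, 0.066], 0.66), ([0.717, 0.104, 0.045], 0.66)]
scene kitchen_timer_centre [([0.659, -0.198, 0.045], 0.74)]
scene tuna_tin_centre [([0.509, -0.123, 0.042], 0.7)]
scene tumbler_centre [([0.544, -0.237, 0.066], 0.82)]
scene mug [([0.592, -0.45, -0.006], 0.82)]
scene bowl [([0.459, 0.286, -0.003], 0.77)]
scene tea_light []
top stand []
top serving_spot []
top spindle_top []
top spoke1_end [([0.549, -0.057, 0.159], 0.93), ([0.619, -0.27, 0.163], 0.51)]
top spoke2_end [([0.481, -0.196, 0.162], 0.83), ([0.593, -0.454, -0.002], 0.68)]
top spoke3_end [([0.621, -0.267, 0.16], 0.95)]
top spoke4_end [([0.692, -0.125, 0.158], 0.62)]
top jam_jar_centre [([0.624, -0.079, 0.063], 0.85), ([0.721, 0.103, 0.042], 0.8), ([0.525, 0.099, 0.044], 0.57)]
top kitchen_timer_centre [([0.663, -0.198, 0.053], 0.77), ([0.548, -0.056, 0.157], 0.63)]
top tuna_tin_centre [([0.508, -0.124, 0.043], 0.62)]
top tumbler_centre [([0.545, -0.234, 0.064], 0.91)]
top mug [([0.594, -0.454, 0.001], 0.63)]
top bowl [([0.459, 0.288, -0.0], 0.66)]
top tea_light [([0.443, -0.438, 0.0], 0.68)]
1.5 [0.13376808 0.55921165 0.23127206] [-1.79997326e+02 -2.72461565e-04  1.66546079e+02] [ 0.2749165  -0.22501293  0.44690632]
```

View pics/a_scene.png

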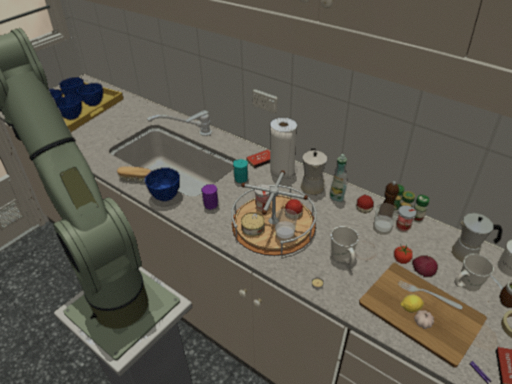

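View pics/a_top.png

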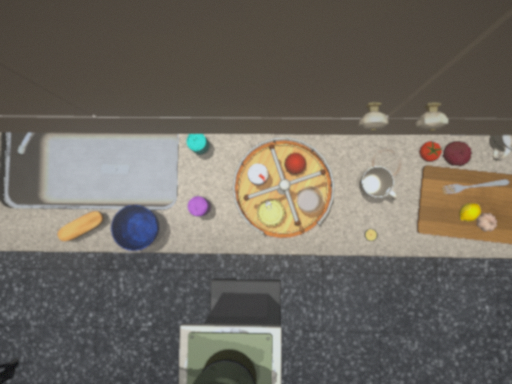

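```bash
cat > rect.py <<'E'
from plant import arm
import numpy as np, cv2
def proj(c,P):
    k=arm.get_calibration(c); R=cv2.Rodrigues(np.array(k["rvec"],float))[0]
    p=P@R.T+np.array(k["tvec"]).ravel(); s=p[:,:2]/p[:,2:]; s=s*(1+k["k1"]*(s**2).sum(1,keepdims=True))
    return s*[k["fx"],k["fy"]]+[k["cx"],k["cy"]]
E
python3 - <<'E'
from rect import *
c0=np.array([.585,-.161])
rows=[]
for c in ("top","scene"):
    im=cv2.imread(f"pics/a_{c}.png")
    rr=np.linspace(.12,.18,100); aa=np.radians(np.arange(-180,180,.5))
    A,Rr=np.meshgrid(aa,rr)
    P=np.stack([c0[0]+Rr*np.cos(A),c0[1]+Rr*np.sin(A),0*A+.062],-1).reshape(-1,3)
    m=proj(c,P).astype(np.float32).reshape(100,720,2)
    o=cv2.remap(im,m[...,0],m[...,1],cv2.INTER_CUBIC)
    for a in range(-180,180,30): cv2.putText(o,str(a),((a+180)*2,97),0,.4,(255,0,0),1)
    rows.append(o)
cv2.imwrite("pics/unroll.png",np.vstack(rows))
t=cv2.imread("pics/a_top.png")[125:250,225:345];s=cv2.imread("pics/a_scene.png")[175:255,222:326]
cv2.imwrite("pics/crop.png",np.hstack([cv2.resize(t,(400,416),interpolation=2),cv2.resize(s,(400,416),interpolation=2)]))
E
```

```text
(no output)
```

View pics/unroll.png

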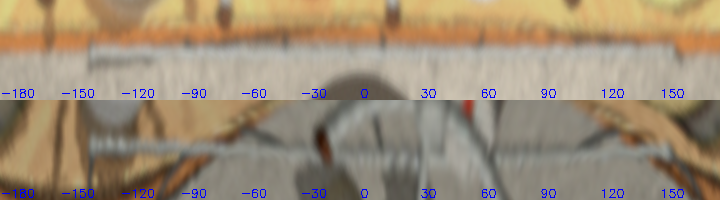

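View pics/crop.png

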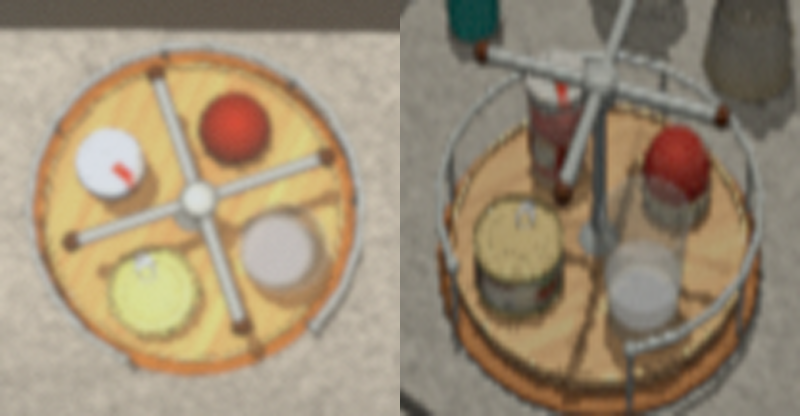

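The rail runs from -135° round to 157.5°, so the opening is centred at about 191°. The jar (grey-white lid, top picture around (258,174)) is at about 65°, so it needs about +126° anticlockwise. I'll push spoke 1 (at 109°) with shut fingers.

Call:
drive_tool(moves="255 -10 -8.6 0 0 0 0;255 -19.8 -17.2 0 0 0 0;255 -19.8 -17.2 0 0 0 0;255 -19.8 -17.2 0 0 0 0;255 -19.8 -17.2 0 0 0 0;255 -19.8 -17.2 0 0 0 0;255 -19.8 -17.2 0 0 0 0;255 -19.8 -17.2 0 0 0 0;255 -19.8 -17.2 0 0 0 0;255 -19.8 -17.2 0 0 0 0")

```text
t: 2.33
tcp_pos: [0.2794, 0.3555, 0.2314]
tool_rot: [180.0, 0.0, 166.6]
wrist_force: [0.9, 1.0, 0.1]
gripper_width: -0.0002
gripper_force: 0.0
```

Call:
drive_tool(moves="255 -19.8 -17.2 0 0 0 0;255 -19.8 -17.2 0 0 0 0;255 -19.8 -17.2 0 0 0 0;255 -19.8 -17.2 0 0 0 0;255 -19.8 -17.2 0 0 0 0;255 -19.8 -17.2 0 0 0 0;255 -19.8 -17.2 0 0 0 0;255 -19.8 -17.2 0 0 0 0;255 -19.8 -17.2 0 0 0 0;255 -19.8 -17.2 0 0 0 0")

```text
t: 3.17
tcp_pos: [0.432, 0.142, 0.2314]
tool_rot: [180.0, 0.0, 166.5]
wrist_force: [-0.6, -0.0, -0.1]
gripper_width: 0.0
gripper_force: 0.0
```

Call:
drive_tool(moves="255 -19.8 -17.2 0 0 0 0;255 -19.8 -17.2 0 0 0 0;255 -19.8 -17.2 0 0 0 0;255 -19.8 -17.2 0 0 0 0;255 -19.8 -17.2 0 0 0 0;255 -19.8 -17.2 0 0 0 0;255 -19.8 -17.2 0 0 0 0;255 -19.8 -17.2 0 0 0 0;255 -19.8 -17.2 0 0 0 0;255 -9.8 -8.6 0 0 0 0")

```text
t: 4.0
tcp_pos: [0.5772, -0.0625, 0.2311]
tool_rot: [-179.9, 0.0, 166.4]
wrist_force: [-0.7, 0.4, -0.9]
gripper_width: 0.0
gripper_force: 0.0
```

Call:
drive_tool(moves="255 -10 -8.6 0 0 0 0.08;255 0 0 0 0 0 0.1;255 0 0 0 0 0 0.1;255 0 0 0 0 0 0.1;255 0 0 0 0 0 0.1;255 0 0 0 0 0 0.1;255 0 0 0 0 0 0.1;255 0 0 0 0 0 0.1;255 0 0 0 0 0 0.1;255 0 0 0 0 0 0.1")

```text
t: 4.83
tcp_pos: [0.5839, -0.0701, 0.2313]
tool_rot: [180.0, 0.0, 110.1]
wrist_force: [-0.1, 1.1, -0.0]
gripper_width: -0.0001
gripper_force: 0.0
```

Call:
drive_tool(moves="255 0 0 0 0 0 0.1;255 0 0 0 0 0 0.1;255 0 0 0 0 0 0.1;255 0 0 0 0 0 0.1;255 0 0 0 0 0 0.1;255 0 0 0 0 0 0.1;255 0 0 0 0 0 0.1;255 0 0 0 0 0 0.1;255 0 0 0 0 0 0.1;255 0 0 0 0 0 0.1")

```text
t: 5.67
tcp_pos: [0.5839, -0.0701, 0.2313]
tool_rot: [180.0, 0.0, 52.8]
wrist_force: [0.6, -0.2, -0.8]
gripper_width: -0.0002
gripper_force: 0.0
```

Call:
drive_tool(moves="255 0 0 0 0 0 0.1;255 0 0 0 0 0 0.1;255 0 0 0 0 0 0.1;255 0 0 0 0 0 0.1;255 0 0 0 0 0 0.1;255 0 0 0 0 0 0.09;255 4 11.4 0 0 0 0;255 0 0 0 0 0 0;255 0 0 0 0 0 0")

```text
t: 6.42
tcp_pos: [0.5913, -0.0798, 0.2312]
tool_rot: [180.0, 0.0, 19.3]
wrist_force: [0.2, -0.0, -0.3]
gripper_width: -0.0001
gripper_force: 0.0
```

```bash
python3 - <<'E'
from look import *
s=arm.state();print(s["t"],s["tcp_pos"],s["tool_rot"],s["q"])
im=arm.snapshot("scene")
cv2.imwrite("pics/b.png",cv2.resize(im[100:280,180:400,::-1],(733,600),interpolation=2))
E
```

```text
6.4167 [ 0.59131303 -0.07982248  0.23115694] [1.79992449e+02 1.32126432e-02 1.93104319e+01] [-10.90639685  46.59798288  34.50053861  80.80878282 -27.98427346
  61.23122925 -41.96911017]
```

View pics/b.png

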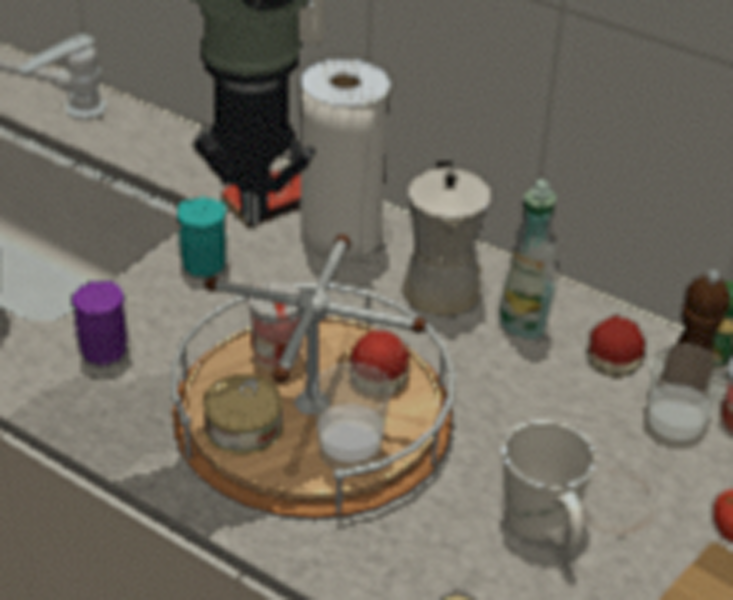

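The picture shows the gripper above and behind the turntable, tip near (253,215), clear of spoke 1's ball at (210,283). The knuckles spread out not far above the tips, so I'll keep the tips at z≈0.146.

Call:
drive_tool(moves="255 0 0 12 0 0 0;255 0 0 12 0 0 0;255 0 0 12 0 0 0;255 0 0 12 0 0 0;255 0 0 12 0 0 0;255 0 0 12 0 0 0;255 0 0 8 0 0 0;255 0 0 5 0 0 0;255 0 0 0 0 0 0")

```text
t: 7.22
tcp_pos: [0.5911, -0.0794, 0.1457]
tool_rot: [-180.0, 0.1, 19.3]
wrist_force: [-0.7, -0.2, 0.7]
gripper_width: -0.0003
gripper_force: 0.0
```

Call:
drive_tool(moves="255 -3 0 0 0 0 0;255 -3 0 0 0 0 0;255 -2 0 0 0 0 0;255 -2 0 0 0 0 0;255 -1.5 0 0 0 0 0;255 -1 0 0 0 0 0;255 -1 0 0 0 0 0;255 -1 0 0 0 0 0;255 -1 0 0 0 0 0;255 -1 0 0 0 0 0")

```text
t: 8.05
tcp_pos: [0.576, -0.085, 0.1463]
tool_rot: [180.0, -0.0, 19.3]
wrist_force: [2.4, 1.0, -0.3]
gripper_width: -0.0
gripper_force: 1.1
```

Call:
drive_tool(moves="255 -0.75 -0.16 0 0 0 -0.01;255 -0.75 -0.16 0 0 0 -0.01;255 -1.5 -0.31 0 0 0 -0.02;255 -1.5 -0.31 0 0 0 -0.02;255 -2.25 -0.45 0 0 0 -0.03;255 -2.25 -0.45 0 0 0 -0.03;255 -2.25 -0.45 0 0 0 -0.03;255 -2.25 -0.45 0 0 0 -0.03;255 -2.25 -0.45 0 0 0 -0.03;255 -2.25 -0.45 0 0 0 -0.03")

```text
t: 8.88
tcp_pos: [0.5579, -0.0895, 0.1464]
tool_rot: [180.0, -0.0, 33.2]
wrist_force: [2.1, 1.3, 0.0]
gripper_width: 0.0001
gripper_force: 1.3
```

Call:
drive_tool(moves="255 -2.25 -0.45 0 0 0 -0.03;255 -2.25 -0.45 0 0 0 -0.03;255 -2.25 -0.45 0 0 0 -0.03;255 -2.25 -0.45 0 0 0 -0.03;255 -2.25 -0.45 0 0 0 -0.03;255 -2.25 -0.45 0 0 0 -0.03;255 -2.25 -0.45 0 0 0 -0.03;255 -2.25 -0.45 0 0 0 -0.03;255 -2.25 -0.45 0 0 0 -0.03;255 -2.25 -0.45 0 0 0 -0.03")

```text
t: 9.72
tcp_pos: [0.538, -0.1008, 0.1464]
tool_rot: [180.0, -0.0, 50.4]
wrist_force: [3.4, 0.9, -0.9]
gripper_width: -0.0001
gripper_force: 1.3
```

Call:
drive_tool(moves="255 -2.25 -0.45 0 0 0 -0.03;255 -2.25 -0.45 0 0 0 -0.03;255 -2.25 -0.45 0 0 0 -0.03;255 -2.25 -0.45 0 0 0 -0.03;255 -2.25 -0.45 0 0 0 -0.03;255 -2.25 -0.45 0 0 0 -0.03;255 -2.25 -0.45 0 0 0 -0.03;255 -2.25 -0.45 0 0 0 -0.03;255 -2.25 -0.45 0 0 0 -0.03;255 -2.25 -0.45 0 0 0 -0.03")

```text
t: 10.55
tcp_pos: [0.5223, -0.1176, 0.1463]
tool_rot: [-180.0, 0.0, 67.6]
wrist_force: [2.4, 2.5, -1.4]
gripper_width: -0.0001
gripper_force: 1.3
```

Call:
drive_tool(moves="255 -2.25 -0.45 0 0 0 -0.03;255 -2.25 -0.45 0 0 0 -0.03;255 -2.25 -0.45 0 0 0 -0.03;255 -2.25 -0.45 0 0 0 -0.03;255 -2.25 -0.45 0 0 0 -0.03;255 -2.25 -0.45 0 0 0 -0.03;255 -2.25 -0.45 0 0 0 -0.03;255 -2.25 -0.45 0 0 0 -0.03;255 -2.25 -0.45 0 0 0 -0.03;255 -2.25 -0.45 0 0 0 -0.03")

```text
t: 11.38
tcp_pos: [0.5123, -0.1381, 0.1464]
tool_rot: [-180.0, 0.0, 84.8]
wrist_force: [2.1, 3.0, -0.1]
gripper_width: 0.0002
gripper_force: 1.3
```

Call:
drive_tool(moves="255 -2.25 -0.45 0 0 0 -0.03;255 -2.25 -0.45 0 0 0 -0.03;255 -2.25 -0.45 0 0 0 -0.03;255 -2.25 -0.45 0 0 0 -0.03;255 -2.25 -0.45 0 0 0 -0.03;255 -2.25 -0.45 0 0 0 -0.03;255 -2.25 -0.45 0 0 0 -0.03;255 -2.25 -0.45 0 0 0 -0.03;255 -1.5 -0.31 0 0 0 -0.02;255 -0.75 -0.16 0 0 0 -0.01")

```text
t: 12.22
tcp_pos: [0.5087, -0.1587, 0.1463]
tool_rot: [-180.0, 0.0, 100.2]
wrist_force: [0.4, 2.2, 0.4]
gripper_width: -0.0003
gripper_force: 1.1
```

```bash
cat > jar.py <<'E'
from look import *
look("j",["jam_jar_centre","spoke1_end","spoke2_end","spoke3_end","spoke4_end","kitchen_timer_centre","tuna_tin_centre","tumbler_centre"])
s=arm.state();print(s["t"],s["tcp_pos"],s["tool_rot"],s["wrist_force"])
t=cv2.imread("pics/j_top.png")[125:250,225:345];s=cv2.imread("pics/j_scene.png")[155:255,212:336]
cv2.imwrite("pics/jc%d.png"%int(arm.state()["t"]*10),np.hstack([cv2.resize(t,(400,416),interpolation=2),cv2.resize(s,(400,416),interpolation=2)]))
E
python3 jar.py; ls pics
```

```text
scene jam_jar_centre [([0.513, -0.112, 0.065], 0.85), ([0.53, 0.1, 0.044], 0.81), ([0.72, 0.103, 0.045], 0.58)]
scene spoke1_end [([0.474, -0.183, 0.159], 0.93)]
scene spoke2_end []
scene spoke3_end [([0.694, -0.137, 0.162], 0.56)]
scene spoke4_end []
scene kitchen_timer_centre [([0.634, -0.089, 0.044], 0.59)]
scene tuna_tin_centre [([0.537, -0.23, 0.04], 0.96), ([0.608, -0.272, 0.159], 0.42)]
scene tumbler_centre [([0.653, -0.208, 0.068], 0.65)]
top jam_jar_centre [([0.523, 0.098, 0.045], 0.79), ([0.722, 0.108, 0.043], 0.54)]
top spoke1_end [([0.584, -0.161, 0.171], 0.54), ([0.633, -0.092, 0.051], 0.43)]
top spoke2_end [([0.611, -0.271, 0.159], 0.71)]
top spoke3_end [([0.695, -0.138, 0.164], 0.63)]
top spoke4_end [([0.56, -0.049, 0.156], 0.83)]
top kitchen_timer_centre [([0.635, -0.091, 0.052], 0.64), ([0.443, -0.438, 0.001], 0.25)]
top tuna_tin_centre [([0.562, -0.049, 0.158], 0.2)]
top tumbler_centre [([0.654, -0.208, 0.064], 0.78)]
13.1167 [ 0.50889164 -0.15819098  0.14633401] [-1.79998878e+02  5.30360237e-03  1.00082461e+02] [0.00610607 0.94498434 0.51736373]
a_scene.png
a_top.png
b.png
crop.png
j_scene.png
j_top.png
jc131.png
unroll.png
```

Call:
drive_tool(moves="255 -0.75 -0.16 0 0 0 -0.01;255 -1.5 -0.31 0 0 0 -0.02;255 -2.25 -0.45 0 0 0 -0.03;255 -2.25 -0.45 0 0 0 -0.03;255 -2.25 -0.45 0 0 0 -0.03;255 -2.25 -0.45 0 0 0 -0.03;255 -2.25 -0.45 0 0 0 -0.03;255 -2.25 -0.45 0 0 0 -0.03;255 -2.25 -0.45 0 0 0 -0.03;255 -2.25 -0.45 0 0 0 -0.03")

```text
t: 13.95
tcp_pos: [0.5109, -0.1789, 0.1463]
tool_rot: [-180.0, 0.0, 115.7]
wrist_force: [0.5, 3.1, -0.8]
gripper_width: -0.0
gripper_force: 1.3
```

Call:
drive_tool(moves="255 -2.25 -0.45 0 0 0 -0.03;255 -2.25 -0.45 0 0 0 -0.03;255 -2.25 -0.45 0 0 0 -0.03;255 -2.25 -0.45 0 0 0 -0.03;255 -2.25 -0.45 0 0 0 -0.03;255 -2.25 -0.45 0 0 0 -0.03;255 -2.25 -0.45 0 0 0 -0.03;255 -2.25 -0.45 0 0 0 -0.03;255 -2.25 -0.45 0 0 0 -0.03;255 -2.25 -0.45 0 0 0 -0.03")

```text
t: 14.78
tcp_pos: [0.5195, -0.2001, 0.1463]
tool_rot: [-180.0, -0.0, 132.9]
wrist_force: [-0.9, 3.2, 0.1]
gripper_width: 0.0003
gripper_force: 1.3
```

Call:
drive_tool(moves="255 -1.5 -0.31 0 0 0 -0.02;255 -0.75 -0.16 0 0 0 -0.01;255 0 0 0 0 0 0;255 0 0 0 0 0 0")

```text
t: 15.12
tcp_pos: [0.5207, -0.2021, 0.1464]
tool_rot: [-180.0, 0.0, 134.4]
wrist_force: [-0.2, -0.1, -0.1]
gripper_width: 0.0002
gripper_force: 0.0
```

```bash
python3 jar.py; python3 - <<'E'
from rect import *
c0=np.array([.585,-.161]); rows=[]
for f,c in (("a_top","top"),("j_top","top"),("a_scene","scene"),("j_scene","scene")):
  for lo in (135,205):
    im=cv2.imread(f"pics/{f}.png")
    rr=np.linspace(.13,.17,70); aa=np.radians(np.linspace(lo,lo+40,800))
    A,Rr=np.meshgrid(aa,rr)
    P=np.stack([c0[0]+Rr*np.cos(A),c0[1]+Rr*np.sin(A),0*A+.062],-1).reshape(-1,3)
    m=proj(c,P).astype(np.float32).reshape(70,800,2)
    o=cv2.remap(im,m[...,0],m[...,1],cv2.INTER_CUBIC)
    for a in range(lo,lo+40,5): cv2.putText(o,"|"+str(a),((a-lo)*20-4,68),0,.4,(255,0,0),1)
    rows.append(o)
cv2.imwrite("pics/unroll2.png",np.vstack(rows))
E
ls pics
```

```text
scene jam_jar_centre [([0.498, -0.16, 0.064], 0.96), ([0.719, 0.104, 0.042], 0.86), ([0.529, 0.101, 0.043], 0.57)]
scene spoke1_end [([0.509, -0.239, 0.161], 0.86)]
scene spoke2_end [([0.665, -0.24, 0.161], 0.56)]
scene spoke3_end []
scene spoke4_end [([0.506, -0.084, 0.16], 0.78)]
scene kitchen_timer_centre [([0.583, -0.075, 0.05], 0.73), ([0.51, -0.241, 0.158], 0.64)]
scene tuna_tin_centre [([0.59, -0.244, 0.043], 0.61)]
scene tumbler_centre [([0.669, -0.16, 0.068], 0.73)]
top jam_jar_centre [([0.526, 0.097, 0.044], 0.8), ([0.724, 0.104, 0.042], 0.58), ([0.504, -0.085, 0.158], 0.24)]
top spoke1_end []
top spoke2_end [([0.664, -0.24, 0.16], 0.66), ([0.504, -0.082, 0.158], 0.37), ([0.585, -0.246, 0.041], 0.18)]
top spoke3_end [([0.663, -0.081, 0.161], 0.9)]
top spoke4_end [([0.505, -0.08, 0.158], 0.73), ([0.58, -0.078, 0.05], 0.66)]
top kitchen_timer_centre [([0.586, -0.076, 0.052], 0.69)]
top tuna_tin_centre [([0.583, -0.246, 0.043], 0.54)]
top tumbler_centre [([0.67, -0.16, 0.061], 0.65)]
16.0167 [ 0.52064801 -0.20183652  0.14633488] [-1.79993839e+02  1.22830039e-03  1.34464952e+02] [-0.00129107  0.74685161 -0.63750639]
a_scene.png
a_top.png
b.png
crop.png
j_scene.png
j_top.png
jc131.png
jc160.png
unroll.png
unroll2.png
```

View pics/unroll2.png

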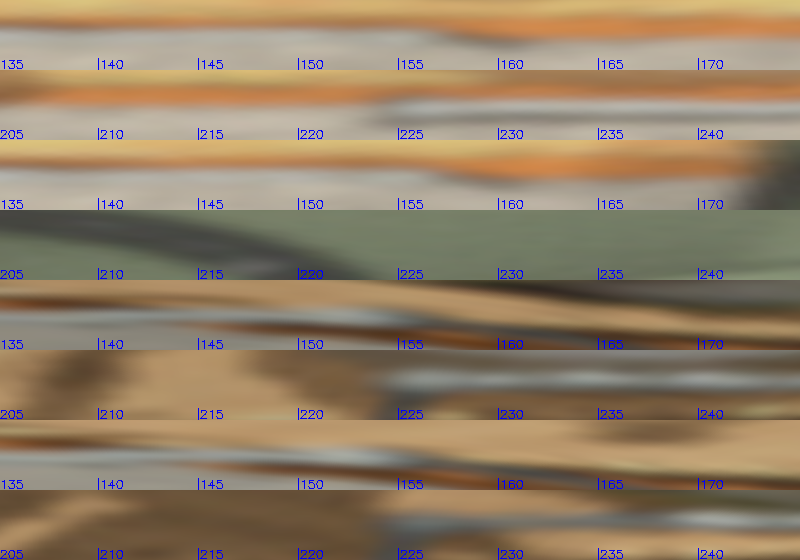

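Call:
drive_tool(moves="255 -0.75 -0.16 0 0 0 -0.01;255 -1.5 -0.31 0 0 0 -0.02;255 -2.25 -0.45 0 0 0 -0.03;255 -2.25 -0.45 0 0 0 -0.03;255 -2.25 -0.45 0 0 0 -0.03;255 -2.25 -0.45 0 0 0 -0.03;255 -1.5 -0.31 0 0 0 -0.02;255 -0.75 -0.16 0 0 0 -0.01;255 0 0 0 0 0 0")

```text
t: 16.77
tcp_pos: [0.5291, -0.2131, 0.1463]
tool_rot: [-180.0, 0.0, 144.8]
wrist_force: [-0.4, -0.7, -0.5]
gripper_width: -0.0001
gripper_force: 0.0
```

```bash
python3 jar.py; ls pics|grep jc
```

```text
scene jam_jar_centre [([0.721, 0.104, 0.043], 0.87), ([0.531, 0.098, 0.042], 0.72), ([0.501, -0.175, 0.066], 0.68)]
scene spoke1_end [([0.52, -0.254, 0.159], 0.64)]
scene spoke2_end [([0.679, -0.223, 0.162], 0.91)]
scene spoke3_end [([0.647, -0.07, 0.161], 0.78)]
scene spoke4_end [([0.488, -0.099, 0.16], 0.81)]
scene kitchen_timer_centre [([0.568, -0.077, 0.047], 0.68), ([0.523, -0.254, 0.158], 0.39)]
scene tuna_tin_centre [([0.601, -0.243, 0.04], 0.6)]
scene tumbler_centre [([0.667, -0.143, 0.067], 0.7)]
top jam_jar_centre [([0.722, 0.104, 0.043], 0.95), ([0.522, 0.097, 0.046], 0.86), ([0.502, -0.175, 0.064], 0.49)]
top spoke1_end []
top spoke2_end [([0.681, -0.224, 0.163], 0.97)]
top spoke3_end [([0.65, -0.068, 0.16], 0.68)]
top spoke4_end [([0.491, -0.098, 0.157], 0.94)]
top kitchen_timer_centre [([0.572, -0.075, 0.046], 0.77)]
top tuna_tin_centre [([0.601, -0.243, 0.044], 0.48)]
top tumbler_centre [([0.667, -0.145, 0.062], 0.73), ([0.489, -0.1, 0.158], 0.18)]
17.6667 [ 0.52901396 -0.21278407  0.14635314] [-1.79995280e+02  2.41045882e-03  1.44770314e+02] [ 0.16124436  0.19225482 -0.12877986]
jc131.png
jc160.png
jc176.png
```

Call:
drive_tool(moves="255 2 0 0 0 0 0;255 4 0 0 0 0 0;255 5 0 0 0 0 0;255 4 0 0 0 0 0;255 0 0 -8 0 0 0;255 0 0 -15 0 0 0;255 0 0 -20 0 0 0;255 0 0 -20 0 0 0;255 0 0 -20 0 0 0;255 0 0 -20 0 0 0")

```text
t: 18.5
tcp_pos: [0.5166, -0.204, 0.2511]
tool_rot: [180.0, 0.0, 144.8]
wrist_force: [0.3, 0.1, -1.1]
gripper_width: -0.0001
gripper_force: 0.0
```

Call:
drive_tool(moves="255 0 0 -20 0 0 0;255 0 0 -20 0 0 0;255 0 0 -10 0 0 0;255 0 0 0 0 0 0")

```text
t: 18.83
tcp_pos: [0.5173, -0.2042, 0.302]
tool_rot: [179.9, 0.2, 144.8]
wrist_force: [0.7, 0.8, 0.4]
gripper_width: -0.0002
gripper_force: 0.0
```

```bash
python3 jar.py; ls pics|grep jc; cp pics/jc[12]*.png /tmp; cp $(ls -t pics/jc*|head -1) pics/fin.png
```

```text
scene jam_jar_centre [([0.5, -0.174, 0.064], 0.67), ([0.528, 0.096, 0.043], 0.67), ([0.719, 0.103, 0.046], 0.54)]
scene spoke1_end [([0.524, -0.258, 0.158], 0.74), ([0.491, -0.101, 0.16], 0.57)]
scene spoke2_end [([0.678, -0.22, 0.158], 0.73)]
scene spoke3_end [([0.648, -0.065, 0.164], 0.63), ([0.501, -0.173, 0.066], 0.33), ([0.6, -0.243, 0.04], 0.19)]
scene spoke4_end [([0.495, -0.1, 0.161], 0.57)]
scene kitchen_timer_centre [([0.569, -0.074, 0.047], 0.58)]
scene tuna_tin_centre [([0.6, -0.243, 0.043], 0.91)]
scene tumbler_centre [([0.667, -0.143, 0.067], 0.67)]
top jam_jar_centre [([0.524, 0.098, 0.046], 0.67), ([0.502, -0.178, 0.062], 0.62), ([0.723, 0.104, 0.04], 0.57)]
top spoke1_end []
top spoke2_end [([0.679, -0.221, 0.163], 0.77)]
top spoke3_end [([0.648, -0.067, 0.159], 0.75), ([0.501, -0.174, 0.061], 0.23)]
top spoke4_end [([0.491, -0.096, 0.155], 0.66), ([0.501, -0.174, 0.061], 0.25)]
top kitchen_timer_centre [([0.572, -0.076, 0.052], 0.55)]
top tuna_tin_centre [([0.585, -0.16, 0.173], 0.52)]
top tumbler_centre [([0.669, -0.147, 0.067], 0.97)]
19.7333 [ 0.51676084 -0.20411936  0.29934141] [-1.79993444e+02  2.99679220e-03  1.44775296e+02] [-0.6024557  0.2982726  0.4754723]
jc131.png
jc160.png
jc176.png
jc197.png
```

View pics/fin.png

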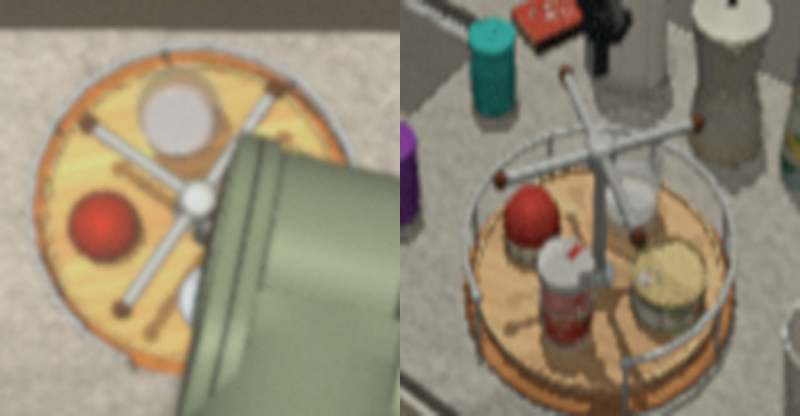

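The final picture shows the jar (scene crop, about (567,290)) upright in the middle of the opening. The other things are all standing, and the gripper is clear.

```bash
python3 -c "
from plant import arm
print(arm.close_job())"
```

```text
the job is handed in; nothing more can be done
None
```

The jam jar is standing at about 190°, within about 1° of my estimate of the middle of the rail's opening. I turned the table there by pushing spoke 1. Everything on it is upright, the arm is clear, and the job was handed in at about 20 s.

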